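Clear the clamp screw, then set and hold the rail cutter's length stop

TASK

I want to clamp this rail cutter's telescoping length stop for cutting 200 mm pieces, but somebody has hung a roll of tape on the clamp screw: lift the roll off the screw and leave it in the steel tray. Then squeeze the lock button in the side of the stop's grip to release the arm, pull the stop out to the 200 mm mark, and finish still squeezing the grip with the stop held at that mark, so that I can tighten the screw. Do not shift the cutter, and leave the other things on the bench alone.

Things in the scene. Friction and masses are not known exactly. Their poses are not given: they have to be found in the camera images.
- cutter: Bench cutter for mounting rail, 9 kg, standing on the bench: grey shear frame (x 20 to 100, y 0 to 63 mm, lever up to z 340) on a steel base. Origin on the bench below the gauge arm's axis, in the cut plane (outer face of the steel die plate). The gauge arm lies along y at x 0, z 75 mm, and extends along -y. The clamp screw points along -x. z up.
- tube_mouth (a point): Where the bar of the gauge arm comes out of its 30 mm square outer tube: centre of the outer face of the dark clamp collar (44 mm in x, 30 in y, 42 in z) at the tube's end, 70 mm from the cut plane and 75 mm above the bench. The scale is read at this face.
- clamp_knob (a point): Centre of the free end face of the clamp screw, which sticks out level from the collar's side, 75 mm above the bench: a plain rod 8 mm thick and 50 mm long, then a knurled round knob, 20 mm in diameter and 14 mm long, ending at this point. The screw runs from here along the cutter's +x axis.
- tape_roll: Stiff roll of black tape: ring, 56 mm outside, 36 mm hole, 19 mm wide, 60 g. Origin at its centre, x along its axis. Hangs at first over the rod of the clamp screw, axis along it, centre 14 mm below the screw's axis, 31 to 43 mm in from the knob's end face. Lifted 14 mm it can be drawn off over the knob. Grip it from above across its diameter, along the cutter's y, where both sides are free.
- tray: Open steel tray, 160 mm (x) x 200 mm (y) outside, 35 mm high, 3 mm walls and floor, empty, fixed to the bench. Origin under its centre, at bench level.
- gauge_arm (a joint): Reading of the stop in m: distance from cut plane to stop face. Grows as the arm is pulled out, 0.080 to 0.240; starts locked at 0.090 to 0.130. Dark lines on top of the 22 mm bar each 10 mm, full width at 100, 150, 200, 250 (100 is nearest the stop), no figures; the line at the tube mouth is the reading. At 200, 130 mm of bar stands out. A light spring (2 to 3 N) draws the released arm back in.
- lock_button (a joint): Travel of the lock button in metres: 0 out, 0.0055 fully in. Its spring pushes it out with 6 N at first, 9 N fully in. Out, the arm is locked in a notch (one at each 10 mm line, 2 to 3 mm of play); from 0.004 on it is free; let out again it drops into the next notch.
- stop_face (a point): The stop on the end of the gauge arm: this point lies on the arm's axis in the stop face, axes parallel to the cutter's. Steel stop plate (x -15 to 77, y 0 to -5, z -20 to 24 mm) and behind it a black grip block (x -15 to 15, y -5 to -65, z -22 to 22 mm).
- grip (a point): Middle of the grip block, 37 mm beyond the stop face, 75 mm above the bench. The round grey lock button, 18 mm in diameter, is level with this point in the block's -x side (the clamp knob's side), 6.5 mm proud: the block is 36.5 mm wide over it, 31 mm with it pressed in. Gripping the block from above across x squeezes the button in.
- isolator: Bystander: grey switch box 85 x 75 x 55 mm with a yellow and red rotary handle on top. Origin under its centre.
- rail_offcut: Bystander: slotted steel mounting rail offcut, 110 mm (y) x 35 mm x 7.5 mm, lying on the bench. Origin under its centre.
- screwdriver: Bystander: screwdriver lying on the bench. Origin under its middle.
Not all that is in view belongs to the job. There is more than one size of the tape_roll; the job needs the largest.

How it is judged:
By the outcome, as a careful person would: the job done as asked, in the order asked, and still so for the second after the job is handed in, while the arm keeps its last pose, push and grip.
It also fails if it takes over 58 s, if anything falls off the work surface, if the arm or the gripper's body presses on something with over 40 N, if the wrist force passes 120 N, or if a joint passes its speed limit or range.

ROBOT

A 6-joint arm with a two-finger parallel gripper is mounted at the origin on the work surface. World frame = base frame: x ahead of the robot, y to its left, z up, the work surface at z = 0. Lengths are in m, angles in degrees, forces in N, time in s.
With the tool pointing down it reaches from about 0.425 to 1.125 m from the base axis. Payload 14.9 kg.
Tool frame: the origin (TCP) lies on the centre line of the jaws, within the pads' length; the fingertips stand manip.finger_overhang ahead of it and the grasp point (between the pads) lies 6 mm ahead of it (manip.finger_overhang is the distance from the TCP to the fingertips, in m); z points along the fingers, y is the direction in which the jaws open and shut (so a half turn about z gives the same grasp; the last joint's range is limited). The gripper opens to 91 mm and grips with 3 to 60 N. Pads are 32 mm wide; open, the fingers measure 118 mm over their backs; the gripper's body (76 mm by 178 mm) begins 60 mm behind the grasp point.
Start: joints at [-73.069, 21.709, 99.362, -0, 58.929, -1.908], TCP at [0.226, -0.663, 0.239] pointing down, gripper open.
Joint ranges: [-158.91, 158.91], [-42.39, 125.64], [0.06, 152.35], [-60.88, 240.88], [17.5, 164.5], [-176.32, 176.32]. Speed limits (degrees/s): [108.29, 108.29, 136.94, 180, 180, 180].

INTERFACE

Orientations are given as [roll, pitch, yaw] about the fixed x, y, z axes, in that order (R = Rz(yaw) Ry(pitch) Rx(roll)).
In Python, from rig import manip gives the robot as it stands.
- The arm moves only by the shell command python3 -m handwheel 'ROWS'. ROWS is a JSON object of lists of equal length, an entry for each row: "delta_pos": the shift along the tool's x, y, z in mm, a list of three; "spin": the turn about the tool's z in rad; "grip": the finger opening in mm, from 0 to 91.2. In form: {"delta_pos": [[tx, ty, tz], ...], "spin": [spin, ...], "grip": [grip, ...]}. A call has exactly 10 rows; each row shifts and turns the commanded pose from where the row before left it, along the tool's axes as they then stand; what a row does not reach is not made up. A row lasts 1/8 s, in which the tool goes at most 62.5 mm and 10.7 degrees, less where a joint would pass 70% of its speed; a pose out of reach is approached as far as the arm can. A call is refused whole if a number of a shift passes 62.5 or a number of a turn 0.188, either way. A call with a gripper value outside its range is refused whole. The fingers move at their own pace and stop on an object; the grip force is fixed at half the most. Time passes only in rows, so rows that do not move let the fingers close, or fill a call up. It gives the time, the measured TCP pose, the force and the opening at its end, in the units of the state.
- manip.read_state(): the state, without advancing time (a new reading comes with each control period).
- manip.camera(name): name is "scene" or "top"; returns (picture, depth): 480x640x3 uint8, red, green, blue; 480x640 float32, m along the optical axis (not along the pixel's ray), 0 where there is no reading.
- manip.camera_params(name): a dict with "fov_y" (degrees; the focal length in pixels is half the picture's height over the tangent of half this angle, whatever the lens; pixels are square), "cx", "cy" (the principal point, pixels), "R" (3x3) and "t" (3): a world point X has camera coordinates R X + t. Camera axes: x right, y down, z forward; pixel columns grow to the right and rows downward; lengths in m; the calibration is good to about 2 mm. A picture is of the moment at which its call begins. camera_params takes no time and is no camera call.
- manip.hand_in(): hands the job in, once; it reports no verdict.
The state is a dict: "time": time; "q": joint angles; "dq": joint speeds; "joint_torque": joint torques, N m; "position": TCP position; "tcp_rot": TCP orientation; "force": force on the tool from outside, world axes, zero at the start; "torque": the same for the moment, N m; "width": opening from 0.0 (shut) to 1.0 (fully open).
Only numpy, scipy, OpenCV 4.12 (cv2) and the standard library are available. Lean on these libraries where they do the work, as an engineer would, in place of code of your own. Each camera call takes 0.05 s, during which the arm holds its last target. There are 200 camera calls.

## Working session

There is one attempt and no reset: what is moved stays moved. The work goes in short steps, Python scripts to look and compute and a shell command to move; the robot and the scene stay as the last step left them, time stands still between calls to the robot, and variables do not carry over. Pictures are saved under pics/ and viewed, about 8 in all and at most 12, crops included, and the job is handed in when it is done.

```bash
ls; mkdir -p pics
python3 - <<'E'
from rig import manip
import cv2,numpy as np
for n in("scene","top"):
    p,d=manip.camera(n); cv2.imwrite(f"pics/{n}0.png",p[:,:,::-1]); np.savez(f"{n}0.npz",p=p,d=d)
    print(n,manip.camera_params(n), (d>0).mean())
s=manip.read_state();print({k:s[k] for k in("time","position","tcp_rot","width","force")},manip.finger_overhang)
E
```

```text
pics
scene {'fov_y': 45.01803459095331, 'cx': 323.6427443113803, 'cy': 238.28531310750756, 'R': array([[ 0.16568141,  0.98610864, -0.01180728],
       [ 0.79601049, -0.14079064, -0.58868098],
       [-0.58216576,  0.08813478, -0.80827922]]), 't': array([-0.10716113, -0.40040127,  1.54603617])} 0.9959602864583333
top {'fov_y': 47.69187842131592, 'cx': 326.411355663365, 'cy': 243.02953794558832, 'R': array([[ 0.00695148, -0.99994636, -0.00767843],
       [-0.99447722, -0.00610891, -0.10477467],
       [ 0.10472214,  0.00836436, -0.99446634]]), 't': array([0.01681805, 0.55660855, 1.18769832])} 0.9961165364583333
{'time': 0.1, 'position': array([ 0.22593042, -0.66217922,  0.23834818]), 'tcp_rot': array([-1.79942589e+02, -1.73760286e-03,  1.88391987e+01]), 'width': 1.0013818191188908, 'force': array([-0.49864939,  0.8345405 ,  0.161069  ])} 0.025
```

View pics/scene0.png

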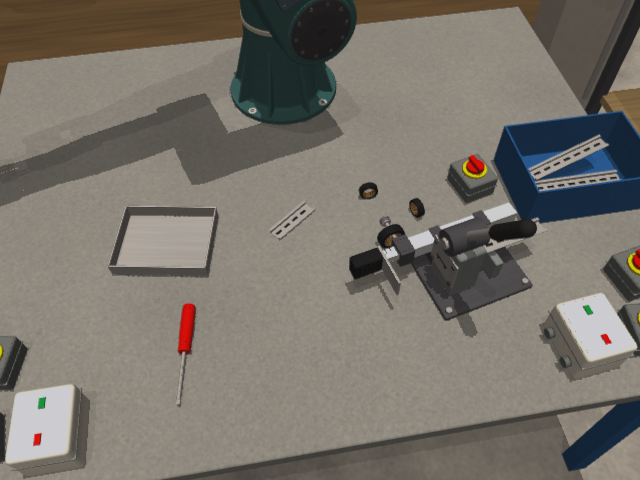

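View pics/top0.png

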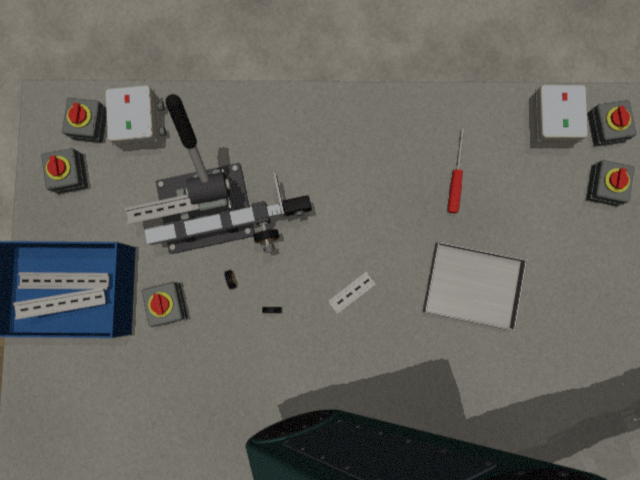

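The scene view shows the roll on the screw at (390,236), the grip at (366,263) and the tray at (165,240). In the top view the roll is at (266,236), the knob at (269,250), the grip at (297,205) and the tray at (474,286). The two standing rolls at (231,279) and (272,310) are decoys.

```bash
cat > h.py <<'E'
import numpy as np,cv2
from rig import manip
def par(n):
    c=manip.camera_params(n); return c,240/np.tan(np.radians(c["fov_y"]/2))
def cloud(n,d):
    c,f=par(n); v,u=np.mgrid[:480,:640]
    P=np.stack([(u-c["cx"])/f*d,(v-c["cy"])/f*d,d],-1)
    return (P-c["t"])@c["R"]
def ray(n,u,v,z):
    c,f=par(n); r=c["R"].T@np.array([(u-c["cx"])/f,(v-c["cy"])/f,1]); o=-c["R"].T@c["t"]
    return o+r*(z-o[2])/r[2]
def proj(n,X):
    c,f=par(n); q=np.asarray(X)@c["R"].T+c["t"]; return q[...,:2]/q[...,2:]*f+[c["cx"],c["cy"]]
E
python3 - <<'E'
from h import *
T=np.load("top0.npz");p,d=T["p"],T["d"];W=cloud("top",d)
g=p.astype(int).mean(-1)
# outer tube: bright pixels at z~0.09
m=np.zeros((480,640),bool);m[195:250,140:258]=1
m&=(abs(W[...,2]-.09)<.006)&(g>140)
print("tube",m.sum(),W[m].mean(0)); 
r=cv2.minAreaRect(W[m][:,:2].astype(np.float32)*1000);print(r)
# grip & knob, dark
for nm,(u0,u1,v0,v1,z0,z1) in dict(grip=(280,315,190,220,.085,.11),knob=(258,282,240,258,.065,.095),roll=(250,285,225,246,.07,.1),collar=(245,275,198,225,.088,.105)).items():
    m=np.zeros((480,640),bool);m[v0:v1,u0:u1]=1;m&=(W[...,2]>z0)&(W[...,2]<z1)
    print(nm,m.sum(),W[m].mean(0).round(4),cv2.minAreaRect(W[m][:,:2].astype(np.float32)*1000))
m=np.zeros((480,640),bool);m[235:340,415:535]=1;m&=(W[...,2]>.028)&(W[...,2]<.045)
print("tray",m.sum(),cv2.minAreaRect(W[m][:,:2].astype(np.float32)*1000))
c=cv2.resize(p[185:265,215:325],None,fx=7,fy=7,interpolation=cv2.INTER_CUBIC)
cv2.imwrite("pics/c1.png",c[:,:,::-1])
E
```

```text
tube 1111 [0.58720382 0.29607289 0.08930593]
((600.4622802734375, 296.4555969238281), (55.95137023925781, 234.24310302734375), 12.36197566986084)
grip 439 [0.6312 0.0882 0.0954] ((633.3242797851562, 86.98688507080078), (43.62705993652344, 66.14239501953125), 1.9879512786865234)
knob 99 [0.5427 0.1474 0.0805] ((546.0386962890625, 150.1853790283203), (35.38772964477539, 21.167682647705078), 29.532915115356445)
roll 270 [0.5674 0.1513 0.0818] ((567.9290161132812, 151.8647003173828), (52.710914611816406, 39.42253112792969), 69.89359283447266)
collar 372 [0.6138 0.1677 0.0938] ((613.178955078125, 172.65847778320312), (44.82805633544922, 49.60302734375), 13.109952926635742)
tray 543 ((463.2931823730469, -310.50244140625), (201.2191925048828, 160.4180450439453), 78.67106628417969)
```

View pics/c1.png

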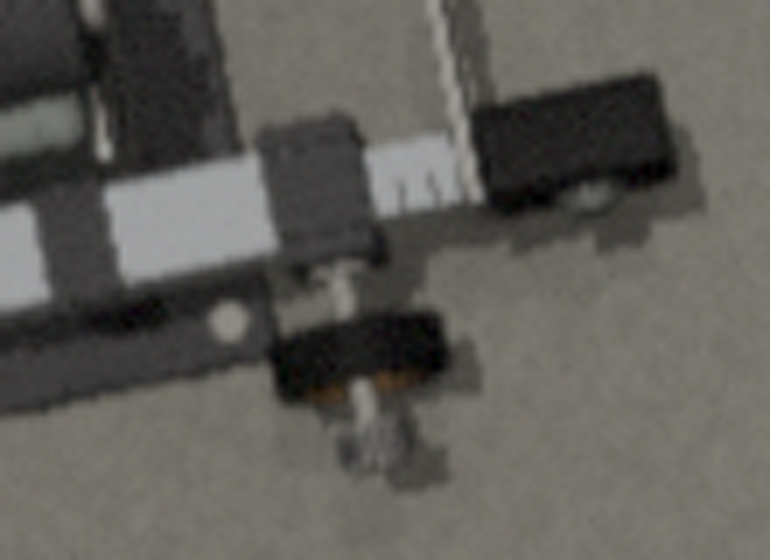

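The crop shows the collar top at x 260–380, y 112–260. The grip top is at (470–675, 75–210) with the button at (590,195), the roll's top is at (275–445, 315–395) and the knob at (375,445). Two marks show on the bar at x≈400 and x≈432.

Run:
```python
from h import *
def P(x,y,z): return ray("top",215+x/7-.43,185+y/7-.43,z)*1000
for n,pts,z in [("tubeU",[(105,188),(262,152)],.09),("tubeL",[(118,285),(275,250)],.09),("collar",[(260,130),(352,113),(378,238),(278,255)],.096),("grip",[(472,110),(655,76),(676,165),(492,208)],.097),("rodknob",[(340,270),(363,390),(376,445)],.075),("rollface outer",[(278,398),(447,368)],.061),("rolltop back",[(270,350),(440,312)],.061),("marks",[(400,180),(432,172)],.086)]:
    print(n,[P(*q,z)[:2].round(1) for q in pts])
W=cloud("top",np.load("top0.npz")["d"])
# tube axis via regression of tight mask
T=np.load("top0.npz");g=T["p"].mean(-1)
m=np.zeros((480,640),bool);m[205:225,232:250]=1;m|=0
m[:]=0;m[200:245,150:253]=1;m&=(abs(W[...,2]-.09)<.005)&(g>140)&(W[...,0]<.625)
m=cv2.morphologyEx(m.astype(np.uint8),cv2.MORPH_OPEN,np.ones((5,5)))>0
n,l,s,c=cv2.connectedComponentsWithStats(m.astype(np.uint8)); print(s[1:])
q=W[m][:,:2]*1000; mu=q.mean(0); v=np.linalg.svd(q-mu,full_matrices=0)[2][0]; print(mu,v,np.degrees(np.arctan2(-v[0],v[1])))
S=np.load("scene0.npz");WS=cloud("scene",S["d"])
gs=S["p"].max(-1)
for nm,(u0,u1,v0,v1,z0,z1) in dict(grip=(345,390,245,282,.088,.105),roll=(374,405,222,250,.06,.11),knob=(376,396,210,228,.06,.095)).items():
    m=np.zeros((480,640),bool);m[v0:v1,u0:u1]=1;m&=(WS[...,2]>z0)&(WS[...,2]<z1)
    print(nm,m.sum(),(WS[m].mean(0)*1000).round(1),cv2.minAreaRect(WS[m][:,:2].astype(np.float32)*1000))
```

```text
tubeU [array([617. , 228.2]), array([628.4, 180.2])]
tubeL [array([587. , 223.4]), array([598.1, 175.6])]
collar [array([634.2, 180.1]), array([639.6, 152.1]), array([601.1, 143.5]), array([595.7, 173.8])]
grip [array([640.5, 115.4]), array([651.4,  59.6]), array([623.9,  53. ]), array([610.4, 108.8])]
rodknob [array([594.2, 157.5]), array([556.8, 149.7]), array([539.8, 145.3])]
rollface outer [array([555.7, 177.9]), array([565.5, 125.2])]
rolltop back [array([570.8, 180.7]), array([583.1, 127.7])]
marks [array([620.6, 138.2]), array([623.2, 128.4])]Traceback (most recent call last):
  File "<stdin>", line 8, in <module>
numpy._core._exceptions._UFuncOutputCastingError: Cannot cast ufunc 'bitwise_or' output from dtype('int64') to dtype('bool') with casting rule 'same_kind'
```

```bash
python3 -m handwheel '{"delta_pos":[[0,0,0],[27,-38,0],[27,-38,0],[27,-38,0],[27,-38,0],[27,-38,0],[27,-38,0],[27,-38,0],[27,-38,0],[27,-38,0]],"spin":[0.111,0,0,0,0,0,0,0,0,0],"grip":[91,91,91,91,91,91,91,91,91,91]}'; python3 -m handwheel '{"delta_pos":[[27,-38,0],[27,-38,0],[27,-38,0],[27,-38,0],[27,-38,0],[27,-38,0],[27,-38,0],[27,-38,0],[20,-30,0],[0,0,0]],"spin":[0,0,0,0,0,0,0,0,0,0],"grip":[91,91,91,91,91,91,91,91,91,91]}'
```

```text
time: 1.35
position: [0.3896, -0.2746, 0.2389]
tcp_rot: [-180.0, 0.0, 12.5]
force: [0.2, 0.4, -0.4]
width: 0.993
time: 2.6
position: [0.548, 0.1027, 0.2386]
tcp_rot: [-180.0, 0.0, 12.6]
force: [0.3, 0.1, -0.2]
width: 1.001
```

```bash
python3 -m handwheel '{"delta_pos":[[15.5,-22,0],[15.5,-22,0],[0,0,20],[0,0,20],[0,0,20],[0,0,20],[0,0,20],[0,0,18],[0,0,0],[0,0,0]],"spin":[0,0,0,0,0,0,0,0,0,0],"grip":[91,91,91,91,91,91,91,91,91,91]}'
python3 - <<'E'
from h import *
a,_=manip.camera("scene");b,_=manip.camera("top")
A=cv2.resize(a[160:310,320:460],(560,600));B=cv2.resize(b[170:280,220:330][:, :60],(240,440))
cv2.imwrite("pics/c2.png",A[:,:,::-1])
# projected pad centreline end positions for check
E
```

```text
time: 3.85
position: [0.5688, 0.1508, 0.1213]
tcp_rot: [-180.0, -0.0, 12.5]
force: [0.4, 0.4, 0.5]
width: 1.0
```

View pics/c2.png

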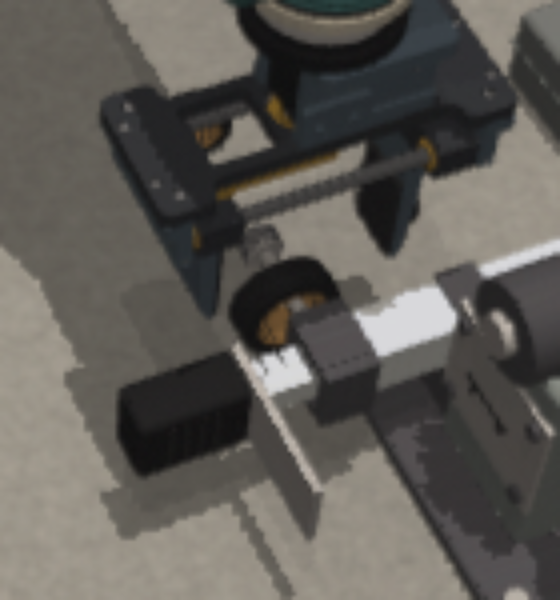

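Viewed picture: the open fingers, with tips at (210,310) and (395,250), straddle the roll at (285,300), clear of the collar at (345,360). I'll descend and close.

```bash
python3 -m handwheel '{"delta_pos":[[0,0,18],[0,0,18],[0,0,18],[0,0,0],[0,0,0],[0,0,0],[0,0,0],[0,0,0],[0,0,0],[0,0,0]],"spin":[0,0,0,0,0,0,0,0,0,0],"grip":[91,91,91,91,80,70,60,50,45,45]}'
```

```text
time: 5.2
position: [0.5686, 0.1507, 0.0672]
tcp_rot: [-180.0, -0.0, 12.5]
force: [0.6, -1.0, 3.5]
width: 0.613
```

```bash
python3 -m handwheel '{"delta_pos":[[0,0,0],[0,0,-4],[0,0,-5],[0,0,-5],[0,0,0],[0,0,0],[0,0,0],[0,0,0],[0,0,0],[0,0,0]],"spin":[0,0,0,0,0,0,0,0,0,0],"grip":[45,45,45,45,45,45,45,45,45,45]}'
python3 - <<'E'
from h import *
a,_=manip.camera("scene")
A=cv2.resize(a[190:270,340:420],(640,600)[:1]*2 if 0 else (600,600),interpolation=cv2.INTER_CUBIC)
cv2.imwrite("pics/c3.png",A[:,:,::-1])
E
```

```text
time: 6.45
position: [0.5684, 0.1507, 0.0809]
tcp_rot: [180.0, 0.0, 12.5]
force: [-0.2, -0.1, -0.6]
width: 0.613
```

View pics/c3.png

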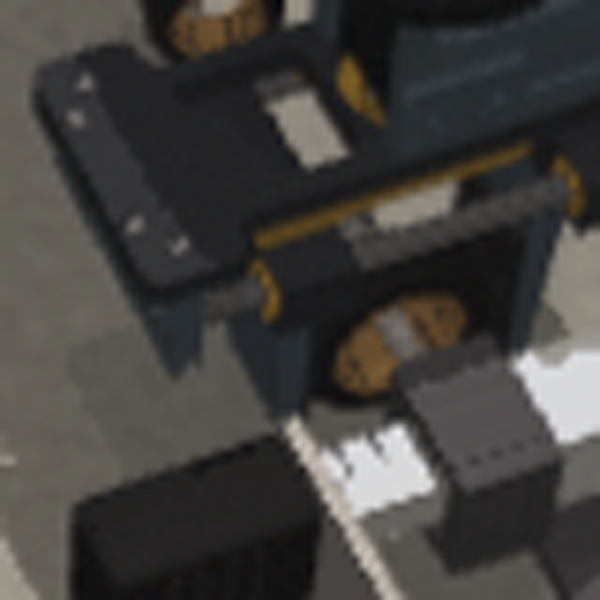

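The picture shows the screw centred in the lifted roll's hole at (400,335), and the wrist force is about 0. I'll draw it off.

```bash
python3 -m handwheel '{"delta_pos":[[-8,0,0],[-12,0,0],[-15,0,0],[-15,0,0],[-15,0,0],[-15,0,0],[-10,0,0],[0,0,-25],[0,0,-30],[0,0,-10]],"spin":[0,0,0,0,0,0,0,0,0,0],"grip":[45,45,45,45,45,45,45,45,45,45]}'
python3 - <<'E'
from h import *
S=manip.read_state();p=S["position"];d=np.array([.4633,-.3105])-p[:2];c,s=np.cos(np.radians(12.5)),np.sin(np.radians(12.5))
print(p,S["force"],d@[c,s]*1e3,d@[s,-c]*1e3)
E
```

```text
time: 7.75
position: [0.4811, 0.1314, 0.1473]
tcp_rot: [180.0, -0.1, 12.5]
force: [0.9, -0.6, -1.4]
width: 0.616
[0.48113038 0.13136159 0.14733836] [ 0.90644598 -0.64660533 -1.4110685 ] -113.0440825156201 427.5285089161121
```

```bash
python3 -m handwheel '{"delta_pos":[[-9,36,0],[-9,36,0],[-10,36,0],[-9,36,0],[-10,36,0],[-9,36,0],[-10,36,0],[-9,36,0],[-10,36,0],[-9,36,0]],"spin":[0,0,0,0,0,0,0,0,0,0],"grip":[45,45,45,45,45,45,45,45,45,45]}';python3 -m handwheel '{"delta_pos":[[-10,36,0],[-9,31,0],[0,0,25],[0,0,25],[0,0,20],[0,0,20],[0,0,10],[0,0,6],[0,0,0],[0,0,0]],"spin":[0,0,0,0,0,0,0,0,0,0],"grip":[45,45,45,45,45,45,45,45,45,45]}'
```

```text
time: 9.0
position: [0.466, -0.2417, 0.1452]
tcp_rot: [-180.0, 0.0, 12.5]
force: [-0.3, -1.2, -0.4]
width: 0.612
time: 10.25
position: [0.4628, -0.3103, 0.0405]
tcp_rot: [180.0, -0.0, 12.5]
force: [-0.0, 0.4, -0.4]
width: 0.613
```

```bash
python3 -m handwheel '{"delta_pos":[[0,0,1],[0,0,1],[0,0,0],[0,0,0],[0,0,0],[0,0,0],[0,0,0],[0,0,0],[0,0,0],[0,0,0]],"spin":[0,0,0,0,0,0,0,0,0,0],"grip":[45,45,45,58,60,64,68,75,85,91]}'; python3 -m handwheel '{"delta_pos":[[0,0,0],[0,0,0],[0,0,-15],[0,0,-30],[0,0,-40],[0,0,-40],[0,0,-40],[0,0,-20],[0,0,0],[0,0,0]],"spin":[0,0,0,0,0,-0.18,-0.18,-0.18,-0.18,-0.18],"grip":[91,91,91,91,91,91,91,91,91,91]}'
python3 - <<'E'
from h import *
a,d=manip.camera("scene");t,_=manip.camera("top")
np.savez("s1.npz",p=a,d=d);np.savez("t1.npz",p=t,d=_)
A=cv2.resize(a[170:290,90:250],(640,480))
T=cv2.resize(t[185:265,215:325],(770,560),interpolation=cv2.INTER_CUBIC)
cv2.imwrite("pics/c4.png",A[:,:,::-1]);cv2.imwrite("pics/c5.png",T[:,:,::-1])
E
```

```text
time: 11.5
position: [0.4625, -0.3101, 0.0379]
tcp_rot: [-180.0, 0.0, 12.5]
force: [0.2, 0.0, -0.6]
width: 0.989
time: 12.75
position: [0.4625, -0.3101, 0.2244]
tcp_rot: [179.9, 0.0, 64.4]
force: [0.3, 0.8, 0.1]
width: 0.996
```

View pics/c4.png

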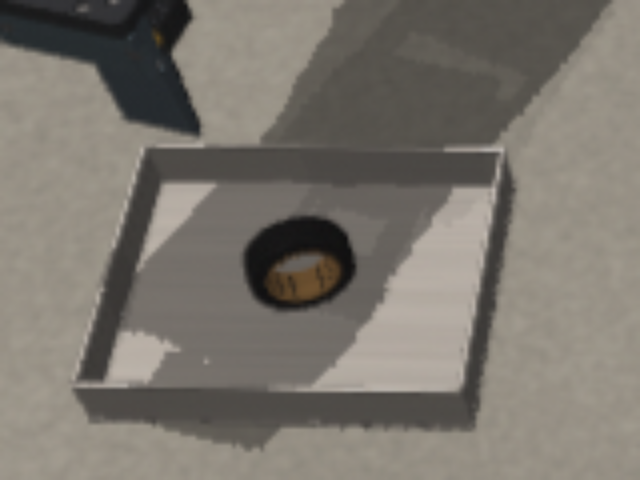

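View pics/c5.png

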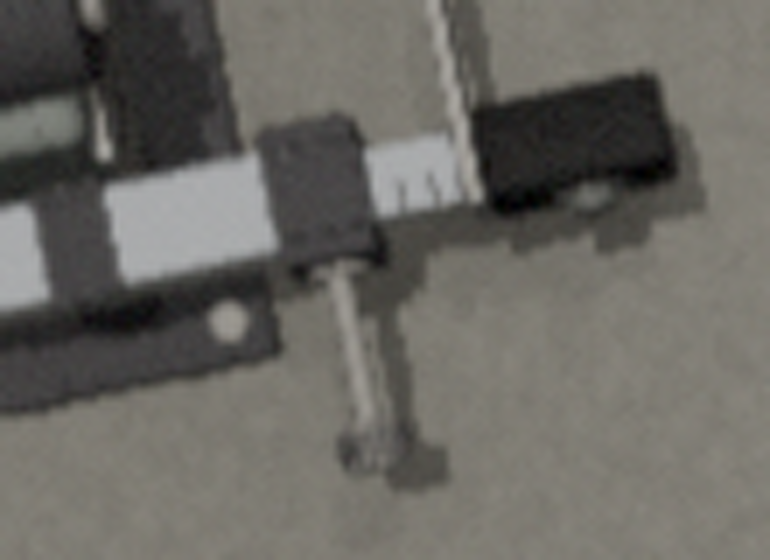

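The roll stands in the tray at (300,262), well inside the walls. In the top crop the screw is free and the collar and grip are where they were. Next I'll refine the grip's lateral position with the scene view's depth.

Run:
```python
from h import *
th=np.radians(12.5);X=np.array([np.cos(th),np.sin(th)]);Y=np.array([-np.sin(th),np.cos(th)]);M=np.array([.6206,.1478])
for n,f in(("scene","s1.npz"),("top","t1.npz")):
    W=cloud(n,np.load(f)["d"]); L=W[...,:2]-M; x=L@X*1e3;y=L@Y*1e3;z=W[...,2]*1e3
    for nm,m in dict(grip=(abs(z-97)<4)&(y<-35)&(y>-110)&(abs(x)<25),collar=(abs(z-96)<4)&(y<15)&(y>-10)&(abs(x)<35),tube=(abs(z-90)<3)&(y>40)&(y<60)&(abs(x)<25)).items():
        a,b=x[m],y[m]; print(n,nm,m.sum(),"x",np.percentile(a,[1,50,99]).round(1),"y",np.percentile(b,[1,50,99]).round(1),"z",np.median(z[m]).round(1), "cx by end", [np.median(a[(b>np.percentile(b,q))&(b<np.percentile(b,q+40))]).round(1) for q in(5,55)])
p=manip.read_state()["position"];t=M+-66e-3*Y
print(p,t)
```

```text
scene grip 396 x [-13.3   2.6  16.1] y [-94.1 -65.5 -36.2] z 96.9 cx by end [np.float64(1.7), np.float64(2.2)]
scene collar 160 x [-20.9   1.1  22.5] y [-0.7  7.2 14.7] z 96.2 cx by end [np.float64(1.0), np.float64(1.8)]
scene tube 114 x [-13.8   0.9  16. ] y [40.3 50.2 59.1] z 90.1 cx by end [np.float64(0.5), np.float64(1.0)]
top grip 317 x [-16.5  -2.6  12.5] y [-92.  -64.4 -35.5] z 96.1 cx by end [np.float64(-2.5), np.float64(-3.2)]
top collar 125 x [-23.   -2.8  19.6] y [ 1.1  7.9 14.9] z 95.3 cx by end [np.float64(-1.8), np.float64(-0.6)]
top tube 104 x [-16.3  -2.3  12.8] y [40.2 50.2 59.7] z 89.9 cx by end [np.float64(-1.0), np.float64(-1.6)]
[ 0.46242512 -0.31006064  0.22394622] [0.63488501 0.08336446]
```

```bash
python3 -m handwheel '{"delta_pos":[[0,0,0],[0,0,0],[0,0,0],[0,0,0],[29,21,0],[29,21,0],[29,21,0],[29,21,0],[29,21,0],[29,21,0]],"spin":[-0.166,-0.166,-0.166,-0.166,0,0,0,0,0,0],"grip":[91,91,91,91,91,91,91,91,91,91]}'; python3 -m handwheel '{"delta_pos":[[29,21,0],[29,21,0],[29,21,0],[29,21,0],[29,21,0],[28,22,0],[0,0,20],[0,0,20],[0,0,20],[0,0,0]],"spin":[0,0,0,0,0,0,0,0,0,0],"grip":[91,91,91,91,91,91,91,91,91,91]}'
python3 - <<'E'
from h import *
S=manip.read_state();print(S["position"],S["tcp_rot"],S["force"],S["torque"])
th=np.radians(12.5);X=np.array([np.cos(th),np.sin(th)]);Y=np.array([-np.sin(th),np.cos(th)])
d=np.array([.6348,.0839])-S["position"][:2];print("tool x,y mm",d@Y*1e3,d@X*1e3)
a,_=manip.camera("scene")
cv2.imwrite("pics/c6.png",cv2.resize(a[170:310,320:460],(600,600))[:,:,::-1])
E
```

```text
time: 14.1
position: [0.5496, -0.1124, 0.2236]
tcp_rot: [180.0, 0.0, 101.8]
force: [0.8, -0.5, -0.3]
width: 0.999
time: 15.35
position: [0.6358, 0.0814, 0.1608]
tcp_rot: [-179.8, -0.0, 102.0]
force: [0.2, -1.6, 1.2]
width: 0.996
[0.63583401 0.08139102 0.16076353] [-1.79800820e+02 -2.30539864e-02  1.02007951e+02] [ 0.17203749 -1.55574096  1.19997772] [ 0.00643618 -0.10243404  0.00864181]
tool x,y mm 2.673307635399388 -0.46645812260056946
```

View pics/c6.png

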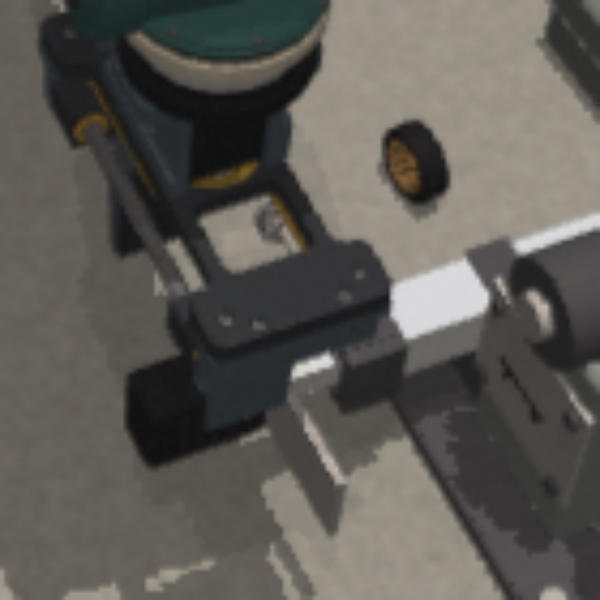

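The open gripper is above the block (at (150,410)), with the +x finger at (240,380) clear of the stop plate at (310,450). I'll descend and close in steps, watching the force.

```bash
python3 -m handwheel '{"delta_pos":[[2.5,-0.5,0],[0,0,10],[0,0,20],[0,0,20],[0,0,20],[0,0,10],[0,0,0],[0,0,0],[0,0,0],[0,0,0]],"spin":[-0.009,0,0,0,0,0,0,0,0,0],"grip":[91,91,91,91,91,91,80,65,55,48]}'; python3 -m handwheel '{"delta_pos":[[0,0,0],[0,0,0],[0,0,0],[0,0,0],[0,0,0],[0,0,0],[0,0,0],[0,0,0],[0,0,0],[0,0,0]],"spin":[0,0,0,0,0,0,0,0,0,0],"grip":[46,44,42,40,39,38,37,37,37,37]}'
```

```text
time: 16.65
position: [0.6364, 0.0846, 0.0834]
tcp_rot: [180.0, 0.0, 102.6]
force: [-0.4, -0.5, 0.0]
width: 0.592
time: 17.9
position: [0.6351, 0.0845, 0.0828]
tcp_rot: [-179.9, -0.0, 102.6]
force: [-7.0, -0.7, 5.7]
width: 0.402
```

```bash
python3 -m handwheel '{"delta_pos":[[0,0,0],[0,0,0],[0,0,0],[0,0,0],[0,0,0],[0,0,0],[0,0,0],[0,0,0],[0,0,0],[0,0,0]],"spin":[0,0,0,0,0,0,0,0,0,0],"grip":[36,35,34,33,32,30,27,25,25,25]}';python3 - <<'E'
from h import *
S=manip.read_state();print(S["position"],S["tcp_rot"],S["force"],S["torque"],S["width"]*91.2)
E
```

```text
time: 19.15
position: [0.6352, 0.0846, 0.0828]
tcp_rot: [-179.9, -0.0, 102.6]
force: [-6.6, -0.4, 5.2]
width: 0.34
[0.63520865 0.08455382 0.08275712] [-1.79876325e+02 -1.98150150e-02  1.02615979e+02] [-6.56328135 -0.37760579  5.24586952] [0.05211642 1.01659314 0.14928587] 31.005936946372877
```

Opening is 31.0 mm, so the button is fully in. Now pull.

```bash
python3 -m handwheel '{"delta_pos":[[-3,0,0],[-4,0,0],[-5,0,0],[-5,0,0],[-5,0,0],[-5,0,0],[-5,0,0],[-4,0,0],[-4,0,0],[0,0,0]],"spin":[0,0,0,0,0,0,0,0,0,0],"grip":[25,25,25,25,25,25,25,25,25,25]}'
python3 - <<'E'
from h import *
S=manip.read_state();print(S["position"],S["force"],S["torque"],S["width"]*91.2)
E
```

```text
time: 20.4
position: [0.644, 0.0453, 0.0828]
tcp_rot: [-179.9, -0.0, 102.6]
force: [-6.0, 0.4, 3.8]
width: 0.335
[0.64402486 0.04533834 0.0827525 ] [-6.04910654  0.38779508  3.81928045] [0.07943788 0.88347058 0.13113835] 30.564217773361523
```

```bash
python3 -m handwheel '{"delta_pos":[[-4,0,0],[-6,0,0],[-7,0,0],[-8,0,0],[-8,0,0],[-8,0,0],[-7,0,0],[-5,0,0],[-4,0,0],[0,0,0]],"spin":[0,0,0,0,0,0,0,0,0,0],"grip":[25,25,25,25,25,25,25,25,25,25]}'
python3 - <<'E'
from h import *
S=manip.read_state();print(S["position"],S["force"],S["width"]*91.2)
fr=[manip.camera("top") for _ in range(6)]; p=np.mean([f[0] for f in fr],0); np.savez("t2.npz",p=p,d=fr[0][1])
# rectify plane z=.086 into cutter frame, 0.25 mm/px : u = distance outward from mouth, v = x
th=np.radians(12.5);X=np.array([np.cos(th),np.sin(th)]);Y=np.array([-np.sin(th),np.cos(th)]);M=np.array([.6206,.1478])
s=np.arange(-45,150,.25);x=np.arange(-30,30,.25)
G=M+(-s[None,:,None]*Y+x[::-1][:,None,None]*X)/1e3
uv=proj("top",np.dstack([G,np.full(G.shape[:2],.086)])).astype(np.float32)
R=cv2.remap(p.astype(np.float32),uv[...,0],uv[...,1],cv2.INTER_CUBIC).clip(0,255).astype(np.uint8);cv2.imwrite("pics/c7.png",R[:,:,::-1])
g=R.mean(-1); 
for x0,x1 in((-13,-8),(-8,-4),(-3,3),(4,8)):
    m=(x[::-1]>x0)&(x[::-1]<x1); q=g[m].mean(0)
    mi=[s[i] for i in range(4,len(s)-4) if q[i]==q[i-4:i+5].min() and q[i]<q[max(0,i-14):i+15].max()-12]
    print(x0,x1,mi, "edge",s[np.argmax(np.diff(q)*(abs(s[1:])<12))])
E
```

```text
time: 21.65
position: [0.6566, -0.0103, 0.0827]
tcp_rot: [-179.9, -0.0, 102.6]
force: [-6.0, -0.2, 3.4]
width: 0.336
[ 0.65655337 -0.01025207  0.08272934] [-5.98692124 -0.15125171  3.4444607 ] 30.64451968728682
-13 -8 [np.float64(-28.0), np.float64(-26.0), np.float64(6.0), np.float64(15.0), np.float64(25.75), np.float64(35.0), np.float64(45.75), np.float64(55.5), np.float64(65.5), np.float64(79.5)] edge 7.25
-8 -4 [np.float64(-27.5), np.float64(-4.75), np.float64(5.75), np.float64(15.75), np.float64(26.0), np.float64(35.5), np.float64(45.75), np.float64(55.5), np.float64(66.0), np.float64(80.75)] edge -1.5
-3 3 [np.float64(-28.25), np.float64(-5.75), np.float64(45.5)] edge -0.75
4 8 [np.float64(-29.0), np.float64(-4.75), np.float64(45.25)] edge -1.25
```

View pics/c7.png

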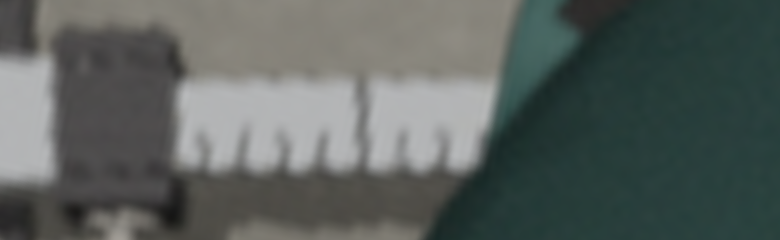

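The rectified crop (0.25 mm/px, 180 px at the collar's face) shows a full-width line at x≈362, with short lines each 10 mm either side. That is the 150 line, about 46.5 mm out, so the stop reads about 196.5. I'll pull another 3.5 mm and measure from both cameras.

```bash
python3 -m handwheel '{"delta_pos":[[-1,0,0],[-1.5,0,0],[-1,0,0],[0,0,0],[0,0,0],[0,0,0],[0,0,0],[0,0,0],[0,0,0],[0,0,0]],"spin":[0,0,0,0,0,0,0,0,0,0],"grip":[25,25,25,25,25,25,25,25,25,25]}'
cat > m.py <<'E'
from h import *
S=manip.read_state();print(S["position"],S["force"],S["width"]*91.2)
th=np.radians(12.5);X=np.array([np.cos(th),np.sin(th)]);Y=np.array([-np.sin(th),np.cos(th)]);M=np.array([.6206,.1478])
s=np.arange(-45,150,.25);x=np.arange(-30,30,.25);ims=[]
for n in("top","scene"):
    p=np.mean([manip.camera(n)[0] for _ in range(6)],0).astype(np.float32)
    G=M+(-s[None,:,None]*Y+x[::-1][:,None,None]*X)/1e3
    uv=proj(n,np.dstack([G,np.full(G.shape[:2],.086)])).astype(np.float32)
    g=cv2.remap(p,uv[...,0],uv[...,1],cv2.INTER_CUBIC).mean(-1);ims.append(g)
    for x0,x1 in((-8,-5),(-4,0),(0,4),(4,8)):
        q=g[(x[::-1]>x0)&(x[::-1]<x1)].mean(0); hi=np.median(q[(s>10)&(s<60)]); lo=np.median(q[(s>-12)&(s<-4)])
        e=s[(s>-4)&(s<4)]; qe=q[(s>-4)&(s<4)]; edge=e[np.argmax(qe>(hi+lo)/2)]
        d=np.clip(hi-6-q,0,None); L=[]
        for k in range(1,8):
            w=(s>k*10-4.5)&(s<k*10+4.5); 
            if d[w].max()>8: L.append(float(((s[w]*d[w]).sum()/d[w].sum()).round(2)))
        print(n,x0,x1,"edge",edge,"lines",L,hi.round(),lo.round())
cv2.imwrite("pics/c8.png",np.vstack(ims).clip(0,255).astype(np.uint8))
E
python3 m.py
```

```text
time: 23.2
position: [0.6573, -0.0134, 0.0827]
tcp_rot: [-179.9, -0.0, 102.6]
force: [-5.2, 1.5, 4.0]
width: 0.335
[ 0.65726426 -0.01340009  0.08274319] [-5.15047227  1.53562397  3.98776322] 30.526913798487474
top -8 -5 edge 0.25 lines [9.05, 19.22, 28.95, 39.39, 48.77, 59.38, 68.54] 175.0 77.0
top -4 0 edge 0.0 lines [18.67, 29.53, 38.46, 49.34, 69.09] 178.0 78.0
top 0 4 edge 0.25 lines [48.74] 181.0 78.0
top 4 8 edge 0.0 lines [48.93] 180.0 77.0
scene -8 -5 edge 1.5 lines [10.29, 20.12, 30.39, 40.46, 50.0, 60.34, 70.36] 210.0 81.0
scene -4 0 edge 1.25 lines [10.69, 20.2, 30.43, 40.03, 49.95, 60.34, 70.46] 212.0 81.0
scene 0 4 edge 1.25 lines [50.18] 215.0 80.0
scene 4 8 edge 1.75 lines [49.71] 215.0 76.0
```

View pics/c8.png

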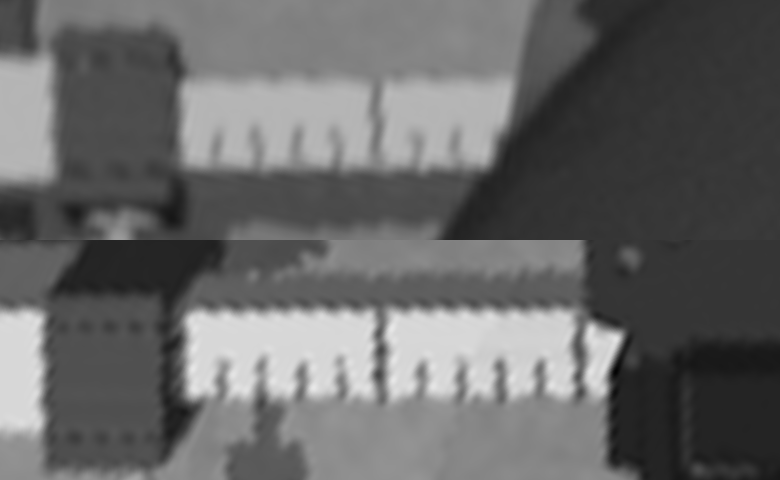

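The picture shows the 150 line at px 377 in both rectified views (top above, scene below), with the collar's face at about 180. The 200 line merges with the face and may bias the edge. I'll check against the earlier frame, where that line was hidden, and against the collar's top edge.

Run:
```python
from h import *
th=np.radians(12.5);X=np.array([np.cos(th),np.sin(th)]);Y=np.array([-np.sin(th),np.cos(th)]);M=np.array([.6206,.1478])
s=np.arange(-45,150,.25);x=np.arange(-30,30,.25)
def rect(n,p,z):
    G=M+(-s[None,:,None]*Y+x[::-1][:,None,None]*X)/1e3
    uv=proj(n,np.dstack([G,np.full(G.shape[:2],z)])).astype(np.float32)
    return cv2.remap(p.astype(np.float32),uv[...,0],uv[...,1],cv2.INTER_CUBIC).mean(-1)
def edge(g,x0,x1):
    q=g[(x[::-1]>x0)&(x[::-1]<x1)].mean(0); hi=np.median(q[(s>10)&(s<60)]); lo=np.median(q[(s>-12)&(s<-4)])
    w=(s>-4)&(s<4);return s[w][np.argmax(q[w]>(hi+lo)/2)]
for n,f in(("top","t1.npz"),("top","t2.npz"),("scene","s1.npz")):
    g=rect(n,np.load(f)["p"],.086); print(n,f,[float(edge(g,a,a+4)) for a in(-8,-4,0,4)])
for n in("top","scene"):
    p=np.mean([manip.camera(n)[0] for _ in range(4)],0); g=rect(n,p,.096)
    q=g[(abs(x[::-1])<9)].mean(0); w=(s>-6)&(s<6); print(n,"z96",q[w][::2].round(0).tolist(), [float(s[np.argmax(abs(np.diff(q))*((s[1:]>a)&(s[1:]<b)))]) for a,b in((-40,-22),(-6,6))])
```

```text
top t1.npz [-3.75, -3.75, -3.75, -3.75]
top t2.npz [-1.0, -0.5, -0.75, -0.75]
scene s1.npz [-2.0, -1.25, -1.5, -2.5]
top z96 [77.0, 77.0, 77.0, 76.0, 76.0, 75.0, 74.0, 73.0, 73.0, 74.0, 79.0, 90.0, 104.0, 121.0, 139.0, 155.0, 166.0, 172.0, 175.0, 176.0, 176.0, 177.0, 176.0, 176.0] [-31.0, 0.75]
scene z96 [81.0, 81.0, 81.0, 81.0, 81.0, 81.0, 81.0, 80.0, 77.0, 70.0, 61.0, 52.0, 45.0, 42.0, 44.0, 49.0, 55.0, 61.0, 66.0, 73.0, 85.0, 102.0, 122.0, 143.0] [-30.25, 5.25]
```

Run:
```python
from h import *
for n,f,bx in(("scene","s1.npz",{"cutter":(410,545,215,325),"tray+roll":(100,230,195,285)}),("top","t1.npz",{"cutter":(140,248,150,255)})):
    a=np.load(f)["p"]; b,_=manip.camera(n)
    for k,(u0,u1,v0,v1) in bx.items():
        g=[cv2.cvtColor(i[v0:v1,u0:u1].astype(np.uint8),cv2.COLOR_RGB2GRAY).astype(np.float32) for i in(a,b)]
        print(n,k,cv2.phaseCorrelate(g[0],g[1]),np.abs(g[0]-g[1]).mean())
    if n=="scene":
        t=b[195:285,100:230].max(-1)<45; v,u=np.nonzero(t); print("dark in tray",len(u),u.mean()+100,v.mean()+195)
S=manip.read_state();print(S["time"],S["position"],S["force"],S["width"]*91.2)
```

```text
scene cutter ((0.4933718404409433, -0.0009679110544666969), 1.0019173956800391) 0.42659932
scene tray+roll ((0.47421575520390036, 0.11422177039849402), 0.5797133402569303) 19.672821
dark in tray 278 164.01079136690646 233.2158273381295
top cutter ((-0.0018253026489389867, -0.014801865551312687), 0.9829894207796115) 7.845238
24.3 [ 0.65727506 -0.01341278  0.08275185] [-5.58705643  0.26867104  4.53469273] 30.31750116371489
```

The cutter is unmoved: mean difference is 0.4 grey levels in scene, and the 0.49 px "shift" comes from the odd crop width. Top gives 0.00 px. The roll is still in the tray.

```bash
python3 -c "
from rig import manip
print(manip.hand_in())"
```

```text
the job is handed in; nothing more can be done
None
```

The job is done and handed in at about 24.3 s of the 58 s allowed. I lifted the tape roll off the clamp screw and left it standing in the steel tray. Then I squeezed the grip, pulled the stop out to the 200 mm mark, and I'm still holding it there with the button pressed in.

**Reading:** the top camera gives about 199.8 mm. The scene camera gives 199.8 to 200.8 mm, depending on which edge of the collar I take as the mouth, so the two can differ by up to 1 mm. The arm was pulled 100.6 mm in all from its start near 100 mm.

**Grip:** the opening is about 30.3 to 31 mm, which matches the block with the button fully in. The wrist force is small, about 5.6 N sideways and 4.5 N vertical.

**Cutter and roll:** the top view shows no shift of the cutter. The scene image correlation gave 0.49 px, which I put down to the odd crop width, because the picture itself barely changed. The roll was still in the tray at the last look. I did not separately check the other things on the bench; the arm passed only well above them.

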